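Load the plinth die and shut it

ROBOT

A 7-joint arm with a two-finger parallel gripper is mounted at the origin on a cart in front of the work surface, level with it; the furniture and walls round the work are solid. World frame = base frame: x ahead of the robot, y to its left, z up, the work surface at z = 0. Lengths are in m, angles in rad, forces in N, time in s.
With the tool pointing down it reaches from about 0.4 to 0.875 m from the base axis. Payload 19.3 kg.
Tool frame: the origin (TCP) lies midway between the tips of the shut fingers; the grasp point (between the pads) lies 19 mm behind it; z points along the fingers, y is the line along which they close (so a half turn about z gives the same grasp; the last joint's range is limited). The gripper opens to 85 mm and grips with 20 to 120 N. Pads are 22 mm wide; open, the fingers measure 114 mm over their backs; the gripper's body (76 mm by 85 mm) begins 54 mm behind the grasp point. The pads swing forward as they close: fully open they stand 13 mm farther back than shut.
Start: joints at [1.236, 0.521, -0.036, 1.599, 0.021, 1.021, -0.113], TCP at [0.164, -0.603, 0.231] pointing down, gripper open.
Joint ranges: [-2.91, 2.91], [-0.3, 2.13], [-1.5, 1.42], [0.17, 2.43], [-1.26, 4.41], [0.16, 1.93], [-2.52, 2.52]. Speed limits (rad/s): [1.89, 1.89, 2.39, 2.39, 3.01, 3.01, 3.01].

INTERFACE

Orientations are given as [roll, pitch, yaw] about the fixed x, y, z axes, in that order (R = Rz(yaw) Ry(pitch) Rx(roll)).
In Python, from workcell import bot gives the robot as it stands.
- The arm moves only by the tool tcp_steps, called by a JSON object that holds its "op" and its "data", one argument or row to a line. Schema: {"type":"object","properties":{"plan":{"type":"array","items":{"type":"number"},"minItems":7,"maxItems":35},"clamp_n":{"type":"number"},"only":{"type":"string"},"quiet":{"type":"boolean"},"lines":{"type":"string"}},"required":["plan"],"additionalProperties":false}. plan is one flat list of numbers that holds 1 to 5 rows one after another, with no inner brackets; each row has 7 numbers: the finger opening in m, then dx, dy, dz in m, then a rotation vector rx, ry, rz in rad; each row is the pose to reach, as a shift and turn from the pose commanded when the call began, along the tool's axes at that moment; what a row does not reach only later rows make up. A row lasts 1/8 s, in which the tool goes at most 0.0625 m and 0.188 rad, less where a joint would pass 70% of its speed; a pose out of reach is approached as far as the arm can. The fingers move at their own pace and stop on an object; clamp_n is the grip in N (left out, the last holds). Time passes only in rows, so rows that do not move let the fingers close. The tool returns the time, the measured TCP pose, the force, the opening and the grip force at its end. only (a regular expression) keeps the lines of the reply that match it, lines (a string "A,B") keeps lines A to B, and quiet returns only ok. Input that does not fit is refused with a message, and nothing moves.
- bot.observe(): the state, without advancing time (a new reading comes with each control period).
- bot.grab_frame(name): name is "scene" or "top" or "wrist"; returns the picture (400x640x3 uint8, blue, green, red); there is no depth.
- bot.calibration(name): a dict with "vfov" (degrees; the focal length in pixels is half the picture's height over the tangent of half this angle, whatever the lens; pixels are square), "cx", "cy" (the principal point, pixels), "dist_coeffs" ([k1, k2, p1, p2, k3] as OpenCV has them; the pictures are not rectified), "eye" and "attitude" of the camera in the world. Camera axes: x right, y down, z forward; pixel columns grow to the right and rows downward; lengths in m; the calibration is good to about 2 mm. A picture is of the moment at which its call begins: read the wrist's pose just before it. calibration takes no time and is no camera call; for the wrist camera it gives the pose at the moment of the call.
- bot.job_done(): hands the job in; it is judged then, once.
The state is a dict: "clock": time; "qpos": joint angles; "qd": joint speeds; "joint_efforts": joint torques, N m; "position": TCP position; "tool_rot": TCP orientation; "force": force on the tool from outside, world axes, zero at the start; "moment": the same for the moment, N m; "grip_width": finger opening in m; "finger_force": force on a finger pad.
Only numpy, scipy, OpenCV 4.12 (cv2) and the standard library are available. Lean on these libraries where they do the work, as an engineer would, in place of code of your own. Each camera call takes 0.05 s, during which the arm holds its last target. There are 200 camera calls.

TASK

Load the small hinged die that presses patterns into figure plinths: take the two wooden blanks that lie in front of it, lay the round one in the round cavity and the square one in the square cavity, each flat and fully home, then swing the die's lid all the way down over them and let go. Leave the other things on the desk where they are.

Things in the scene. Friction and masses are not known exactly. Their poses are not given: they have to be found in the camera images.
- forming_die: Steel die block fixed to the table, 170 (x) by 120 (y) by 18 mm high; origin at the centre of its underside, z up, yaw within 0.3 rad. Two blind cavities, 6 mm deep, in its top. A hinge rail 12 mm wide along its +y edge rises to 27.5 mm and carries the lid. Two rubber rests (10 mm across, as high) stand at x = +-77, y = -51 mm.
- round_cavity (a point): Centre of the floor of the round cavity (47 mm diameter, straight walls; the block's top is 6 mm above this point); axes as the die's. At x = -42, y = -12, z = 12 mm in the die's frame.
- square_cavity (a point): Centre of the floor of the square cavity (41 by 41 mm, sides along the die's x and y; the block's top is 6 mm above this point); axes as the die's. At x = +42, y = -12, z = 12 mm in the die's frame.
- round_blank: Round wooden disc, 44 mm diameter, 14 mm thick, about 30 g, lower edge chamfered. Lies flat on the table near its front edge, in front of the die. Origin at the centre of its underside, z up. Seated, it stands 8 mm proud of the block.
- square_blank: Square wooden blank, 38 by 38 mm, 14 mm thick, about 30 g, same wood as the disc, lower edge chamfered. Lies flat on the table beside it; sides along its x and y. Origin at the centre of its underside, z up. Seated, it stands 8 mm proud of the block.
- die_lid (a joint): Hinge of the aluminium lid, rad: 0 closed (level, 1.5 mm above seated blanks), pi/2 upright; starts at 1.5 to 1.7. Stiff: it stays where left and needs 2 to 4 N at the tab. Plate 8 mm thick, 164 mm along the die's x, reaching 112 mm from the axis; a middle tab 50 mm wide reaches 134 mm. Two low ribs on the outer face at x = +-68 mm. Closes towards the die's -y; open, its outer face looks to +y.
- lid_hinge (a point): Middle of the lid's hinge axis, which is parallel to the die's x: at x = 0, y = +56, z = 31.5 mm in the die's frame. The axis lies in the mid-thickness of the lid.
- lid_tab (a point): Middle of the lid's tab, at mid-thickness, 122 mm from the hinge axis; about 153 mm above the table when the lid is upright.
- the_arm_lamp: Fixed obstacle, desk lamp. World, m: base x 0.48 to 0.64, y -0.05 to 0.08, 0.03 high; lower arm slants from (0.57, 0.05, 0.03) to (0.57, -0.11, 0.31); upper arm level, x 0.54 to 0.63, y -0.09 to -0.41, z 0.31 to 0.35: draw back to the robot when swinging past. (Also fixed: a floor lamp's upright pole, 50 mm thick, at x 0.30, y 0.105, up to z 0.30.)
- masking_tape: Bystander: roll of masking tape lying flat, 96 mm across, 24 mm high; origin at the centre of its underside.
- tweezers: Bystander: steel tweezers lying flat, 122 mm long along their own y, 18 wide, 8 mm high; origin at the centre of the underside.
- cork_figure1: Bystander: small painted figure on a wine cork, 26 mm across, 93 mm high, standing; origin at the centre of its underside.
- paint_pot9: Bystander: small round paint pot, 41 mm across, 52 mm high, standing; origin at the centre of its underside.

How it is judged:
On the way, in this order (a step that is already met when the one before it is completed fails the run):
1. both blanks lie flat and fully home in their own cavities (horizontal distance between round_blank and round_cavity below 0.004 m and z of round_blank in the frame of round_cavity between -0.003 and 0.0025 m and angle between each of round_blank, square_blank's own z axis and vertical below 0.06 rad and horizontal distance between square_blank and square_cavity below 0.004 m and z of square_blank in the frame of square_cavity between -0.003 and 0.0025 m), for 0.2 s.
2. the lid is shut over them (all of step 1 and value of joint die_lid below 0.04 rad), for 0.2 s.
At the end, for the whole second after the job is handed in: The round blank rests in the round cavity and the square blank in the square cavity: each within 4 mm of the cavity's centre, its underside within 2.5 mm of the cavity floor, tilted less than 0.06 rad, at rest; and the lid is shut to within 0.04 rad (all of step 2 and linear speed of each of round_blank, square_blank below 0.02 m/s); the robot touches nothing.
It fails at once if a bystander (tape roll, tweezers, figure, paint pot) is shifted by more than 30 mm or knocked over (distance of any of masking_tape, tweezers, cork_figure1, paint_pot9 from where it was at the start of the episode above 0.03 m or angle between any of masking_tape, tweezers, cork_figure1, paint_pot9's own z axis and vertical above 0.6 rad).
It also fails if it takes over 69 s, if anything falls off the work surface, if the arm or the gripper's body presses on something with over 40 N, if the wrist force passes 120 N, or if a joint passes its speed limit or range.

## Working session

There is one attempt and no reset: what is moved stays moved. The work goes in short steps, Python scripts to look and compute and a tool call to move; the robot and the scene stay as the last step left them, time stands still between calls to the robot, and variables do not carry over. Pictures are saved under pics/ and viewed, at most 10 in all, crops included, and the job is handed in when it is done.

```bash
ls; mkdir -p pics
```

Run:
```python
from workcell import bot
import cv2
s=bot.observe(); print(s['clock'],s['position'],s['tool_rot'],s['grip_width'])
for n in ("scene","top","wrist"):
    print(n,bot.calibration(n)); cv2.imwrite(f"pics/{n}0.png",bot.grab_frame(n))
a=cv2.imread("pics/scene0.png");b=cv2.imread("pics/top0.png")
```

```text
pics
workcell.py
0.0 [ 0.16345127 -0.60288965  0.23072607] [-3.14043073e+00  8.61468975e-05  2.64790405e-01] 0.08562707277116942
scene {'vfov': 49.3523061211193, 'cx': 313.12804775813504, 'cy': 196.9142168370929, 'dist_coeffs': array([-0.01513351,  0.        ,  0.        ,  0.        ,  0.        ]), 'eye': array([-0.16898979,  0.54168168,  0.48102905]), 'attitude': array([-2.02276128, -0.01806789, -2.042938  ])}
top {'vfov': 56.972689031719554, 'cx': 315.01587780551864, 'cy': 204.0276743790483, 'dist_coeffs': array([-0.07593315,  0.        ,  0.        ,  0.        ,  0.        ]), 'eye': array([0.49134458, 0.14287303, 1.03247879]), 'attitude': array([-3.06324553, -0.01387483, -1.60106502])}
wrist {'vfov': 68.4182843013909, 'cx': 312.465405457355, 'cy': 199.56406269851288, 'dist_coeffs': array([0.00762405, 0.        , 0.        , 0.        , 0.        ]), 'eye': array([ 0.22761219, -0.58659287,  0.37263749]), 'attitude': array([ 2.87532971e+00,  1.22612167e-03, -1.30595766e+00])}
```

View pics/top0.png

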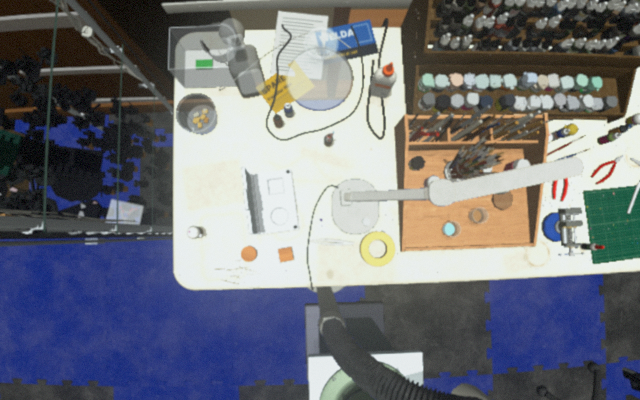

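View pics/scene0.png

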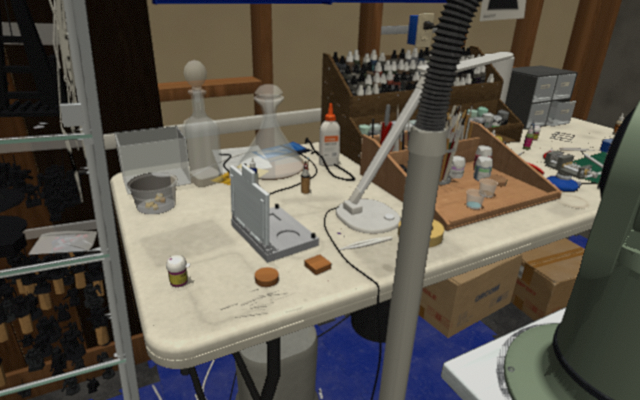

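The top view shows the round blank at (249,253), the square one at (286,254), and the die around (270,200) with its hinge on the left (+y). The round cavity is the nearer of the two, and the lid stands upright. The scene view agrees, with the pot left of the blanks, tweezers and tape to the right, and the pole in between.

Create h.py:
```python
import numpy as np, cv2
from scipy.spatial.transform import Rotation as R
def K(c,h=400):
    f=h/2/np.tan(np.radians(c['vfov'])/2); return np.array([[f,0,c['cx']],[0,f,c['cy']],[0,0,1]])
def rays(c,px):
    u=cv2.undistortPoints(np.float64(px).reshape(-1,1,2),K(c),c['dist_coeffs']).reshape(-1,2)
    return np.c_[u,np.ones(len(u))]@R.from_euler('xyz',c['attitude']).as_matrix().T
def onplane(c,px,z):
    d=rays(c,px); return c['eye']+d*((z-c['eye'][2])/d[:,2])[:,None]
def proj(c,P):
    M=R.from_euler('xyz',c['attitude']).as_matrix().T; P=np.float64(P).reshape(-1,3)
    return cv2.projectPoints(P,cv2.Rodrigues(M)[0],-M@c['eye'],K(c),c['dist_coeffs'])[0].reshape(-1,2)
def orange(im):
    h=cv2.cvtColor(im,cv2.COLOR_BGR2HSV)
    m=cv2.inRange(h,(4,120,90),(18,255,255))
    cs=cv2.findContours(m,cv2.RETR_EXTERNAL,cv2.CHAIN_APPROX_NONE)[0]
    return [c for c in cs if cv2.contourArea(c)>60]
```

Run:
```python
from workcell import bot
from h import *
c=bot.calibration("top"); im=cv2.imread("pics/top0.png")
for k in orange(im):
    r=cv2.minAreaRect(k)
    if 225<r[0][0]<310 and 235<r[0][1]<275: print(r, cv2.contourArea(k), onplane(c,[r[0]],0.014).round(4), onplane(c,cv2.boxPoints(r),0.014).round(4))
print(onplane(c,[[195,232],[377,249],[329,140]],0.03))
print(proj(c,[[0.30,0.105,0.3],[0.30,0.105,0],[.57,.0,.03]]))
cv2.imwrite("pics/topc.png",cv2.resize(im[155:275,180:340],None,fx=5,fy=5,interpolation=cv2.INTER_CUBIC))
```

```text
((285.51995849609375, 254.13998413085938), (11.455129623413086, 12.0208158493042), 81.8698959350586) 116.0 [[0.4353 0.2114 0.014 ]] [[0.449  0.2297 0.014 ]
 [0.4527 0.1969 0.014 ]
 [0.4216 0.1932 0.014 ]
 [0.4179 0.226  0.014 ]]
((248.50001525878906, 253.50001525878906), (12.727922439575195, 12.727920532226562), 45.0) 130.0 [[0.4399 0.3131 0.014 ]] [[0.4406 0.3379 0.014 ]
 [0.4646 0.3126 0.014 ]
 [0.4392 0.2883 0.014 ]
 [0.4153 0.3136 0.014 ]]
[[ 0.50275163  0.45566122  0.03      ]
 [ 0.44213235 -0.03811275  0.03      ]
 [ 0.74658123  0.08240672  0.03      ]]
[[332.09385535 329.97058917]
 [325.60411329 301.67662842]
 [361.22736925 202.53620109]]
```

View pics/topc.png

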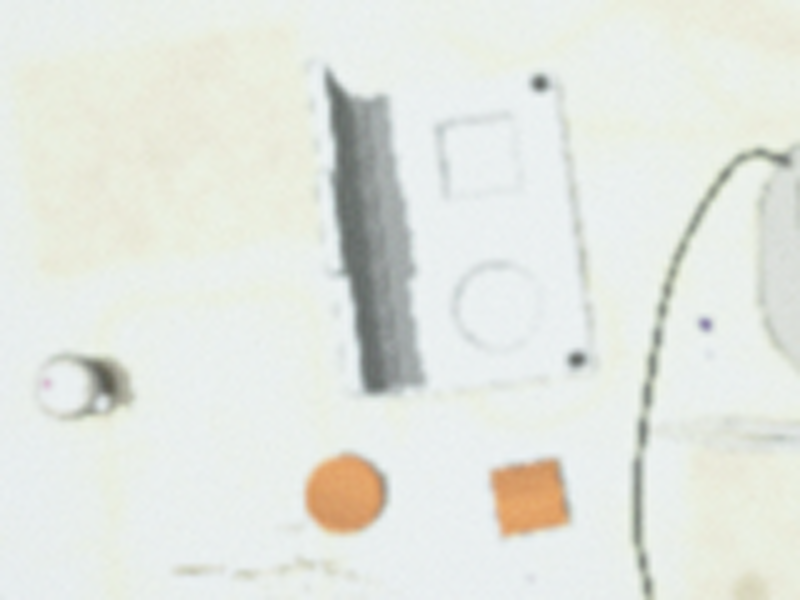

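Run:
```python
from workcell import bot
from h import *
c=bot.calibration("top")
f=lambda a:np.array(a)/5+[180-.4,155-.4]
r=onplane(c,f([[540,82],[577,359]]),0.026)   # rests
q=onplane(c,f([[479,155],[498,307]]),0.018)  # cavities
k=onplane(c,f([[491,472],[557,459],[569,523],[503,536]]),0.014)
def fit(P,Q):
    zz=lambda A:np.array(A)[:,0]+1j*np.array(A)[:,1]
    p,w=zz(P),zz(Q); a=np.angle(np.sum((w-w.mean())*np.conj(p-p.mean()))); t=w.mean()-np.exp(1j*a)*p.mean()
    return a,t,abs(np.exp(1j*a)*p+t-w)
print(fit([[.077,-.051],[-.077,-.051],[.042,-.012],[-.042,-.012]],np.r_[r,q]))
print(k.round(4),k.mean(0),[np.arctan2(*(k[i+1]-k[i])[[1,0]])%(np.pi/2) for i in range(3)])
```

```text
(np.float64(0.1060606624906182), np.complex128(0.5814492498654387+0.24202647884806822j), array([0.00011281, 0.000259  , 0.00045122, 0.00066095]))
[[0.45   0.2323 0.014 ]
 [0.456  0.1958 0.014 ]
 [0.4208 0.1902 0.014 ]
 [0.4148 0.2266 0.014 ]] [0.43540511 0.21122293 0.014     ] [np.float64(0.1645415818353564), np.float64(0.159364492596338), np.float64(0.16410482315095876)]
```

{"op": "tcp_steps", "data": {
  "plan": [0.085, 0.01, 0, -0.06, 0, 0, 0, 0.085, 0.03, -0.02, -0.12, 0, 0, 0, 0.085, 0.06, -0.04, -0.17, 0, 0, 0, 0.085, 0.10, -0.07, -0.19, 0, 0, 0, 0.085, 0.14, -0.11, -0.19, 0, 0, 0]
}}

```text
clock: 0.78
position: [0.271, -0.4595, 0.4227]
tool_rot: [3.139, -0.001, 0.265]
force: [1.2, -0.3, -0.1]
grip_width: 0.0849
finger_force: 0.0
```

{"op": "tcp_steps", "data": {
  "plan": [0.085, 0.046, -0.04, 0, 0, 0, 0, 0.085, 0.092, -0.08, 0, 0, 0, 0, 0.085, 0.138, -0.12, 0, 0, 0, 0, 0.085, 0.184, -0.16, 0, 0, 0, 0, 0.085, 0.20, -0.22, 0, 0, 0, 0]
}}

```text
clock: 1.4
position: [0.4066, -0.1936, 0.4207]
tool_rot: [-3.141, 0.0, 0.266]
force: [-0.0, 0.6, 0.5]
grip_width: 0.0848
finger_force: 0.0
```

{"op": "tcp_steps", "data": {
  "plan": [0.085, 0.03, -0.05, 0, 0, 0, 0, 0.085, 0.04, -0.11, 0, 0, 0, 0, 0.085, 0.05, -0.17, 0, 0, 0, 0, 0.085, 0.06, -0.23, 0, 0, 0, 0, 0.085, 0.07, -0.29, 0, 0, 0, 0]
}}

```text
clock: 2.02
position: [0.3964, 0.1042, 0.4214]
tool_rot: [3.141, -0.0, 0.264]
force: [1.7, 0.6, 1.2]
grip_width: 0.085
finger_force: 0.0
```

{"op": "tcp_steps", "data": {
  "plan": [0.06, 0.015, -0.05, 0.02, 0, 0, 0.05, 0.06, 0.03, -0.10, 0.05, 0, 0, 0.1, 0.06, 0.045, -0.14, 0.08, 0, 0, 0.16, 0.06, 0.045, -0.14, 0.08, 0, 0, 0.16, 0.06, 0.045, -0.14, 0.08, 0, 0, 0.16],
  "clamp_n": 40
}}

```text
clock: 2.65
position: [0.4039, 0.249, 0.3414]
tool_rot: [3.141, 0.0, 0.105]
force: [1.1, -0.9, -0.3]
grip_width: 0.06
finger_force: 0.0
```

Run:
```python
from workcell import bot
from h import *
c=bot.calibration("wrist");im=bot.grab_frame("wrist");cv2.imwrite("pics/w1.png",im); print(c, bot.observe()['position'])
for k in orange(im):
    r=cv2.minAreaRect(k); a=cv2.contourArea(k)
    if a<1000: continue
    w=onplane(c,cv2.boxPoints(r),0.014); e=w[1]-w[0]
    print(r,a,onplane(c,[r[0]],.014).round(4),np.arctan2(e[1],e[0])%(np.pi/2),np.linalg.norm(e))
```

```text
{'vfov': 68.4182843013909, 'cx': 312.465405457355, 'cy': 199.56406269851288, 'dist_coeffs': array([0.00762405, 0.        , 0.        , 0.        , 0.        ]), 'eye': array([0.46996191, 0.2551022 , 0.48323432]), 'attitude': array([ 2.87504552e+00, -9.37775939e-05, -1.46540083e+00])} [0.4041019  0.24864542 0.34176999]
```

View pics/w1.png

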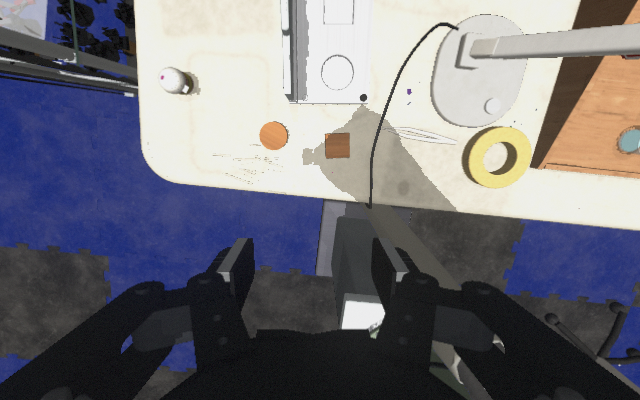

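The wrist view shows the round blank at (273,135), the square one at (337,145) in shadow, the round cavity at (337,72) and a rest at (363,97). Next I'll measure with a looser mask.

Run:
```python
from h import *
c={'vfov': 68.4182843013909, 'cx': 312.465405457355, 'cy': 199.56406269851288, 'dist_coeffs': np.array([0.00762405,0,0,0,0]), 'eye': np.array([0.46996191, 0.2551022 , 0.48323432]), 'attitude': np.array([ 2.87504552e+00, -9.37775939e-05, -1.46540083e+00])}
im=cv2.imread("pics/w1.png"); print(im[145,337],im[135,273])
m=cv2.inRange(cv2.cvtColor(im,cv2.COLOR_BGR2HSV),(3,110,50),(20,255,255)); m[:110]=0;m[170:]=0;m[:,:240]=0;m[:,370:]=0
for k in cv2.findContours(m,0,cv2.CHAIN_APPROX_NONE)[0]:
    a=cv2.contourArea(k)
    if a<200: continue
    r=cv2.minAreaRect(k); w=onplane(c,cv2.boxPoints(r),0.014); e=w[1]-w[0]
    print(r,a,onplane(c,[r[0]],.014).round(4),np.arctan2(e[1],e[0])%(np.pi/2),np.linalg.norm(e))
print(onplane(c,[[363,97.5]],.026),onplane(c,[[337.5,72.5]],.018))
Rd=np.array([[np.cos(.106),-np.sin(.106)],[np.sin(.106),np.cos(.106)]])
for p in ([-.077,-.051],[-.042,-.012],[.042,-.012],[0,.056]): print(p,Rd@p+[.5814,.2420])
```

```text
[ 71 101 143] [101 156 223]
((336.987548828125, 145.25062561035156), (23.570554733276367, 23.220993041992188), 87.1375961303711) 503.0 [[0.4347 0.2125 0.014 ]] 0.1539362960224151 0.036115729237709934
((273.0, 135.5), (27.0, 26.0), 90.0) 567.5 [[0.4391 0.3137 0.014 ]] 0.10591455785580894 0.04006467276905341
[[0.50831125 0.18440599 0.026     ]] [[0.5393178  0.22552888 0.018     ]]
[-0.077, -0.051] [0.51022806 0.18313953]
[-0.042, -0.012] [0.54090535 0.22562369]
[0.042, -0.012] [0.62443388 0.23451102]
[0, 0.056] [0.57547511 0.29768569]
```

{"op": "tcp_steps", "data": {
  "plan": [0.06, 0.01, 0.015, 0.06, 0, 0, -0.02, 0.06, 0.02, 0.03, 0.12, 0, 0, -0.053, 0.06, 0.027, 0.04, 0.17, 0, 0, -0.053, 0.06, 0.027, 0.04, 0.21, 0, 0, -0.053, 0.06, 0.027, 0.04, 0.21, 0, 0, -0.053]
}}

```text
clock: 3.32
position: [0.4344, 0.211, 0.1304]
tool_rot: [3.14, 0.003, 0.157]
force: [0.8, 0.4, 0.4]
grip_width: 0.0597
finger_force: 0.0
```

Run:
```python
from workcell import bot
from h import *
c=bot.calibration("wrist");im=bot.grab_frame("wrist");cv2.imwrite("pics/w2.png",im); s=bot.observe();print(s['position'],s['tool_rot'])
m=cv2.inRange(cv2.cvtColor(im,cv2.COLOR_BGR2HSV),(3,110,50),(20,255,255))
for k in cv2.findContours(m,0,cv2.CHAIN_APPROX_NONE)[0]:
    a=cv2.contourArea(k)
    if a<600: continue
    r=cv2.minAreaRect(k); w=onplane(c,cv2.boxPoints(r),0.014); e=w[1]-w[0]
    print(r,a,onplane(c,[r[0]],.014).round(4),np.arctan2(e[1],e[0])%(np.pi/2),np.linalg.norm(e))
```

```text
[0.4350991  0.21185119 0.13203134] [3.14120931e+00 3.44094075e-04 1.57128725e-01]
((310.0, 193.5), (39.0, 40.0), 90.0) 1559.5 [[0.4354 0.2124 0.014 ]] 0.15666372404207096 0.03553585800799231
((197.80003356933594, 171.60000610351562), (49.19349670410156, 46.51021194458008), 63.43495178222656) 1788.0 [[0.4396 0.3136 0.014 ]] 0.5970308454150542 0.042023976295810915
```

View pics/w2.png

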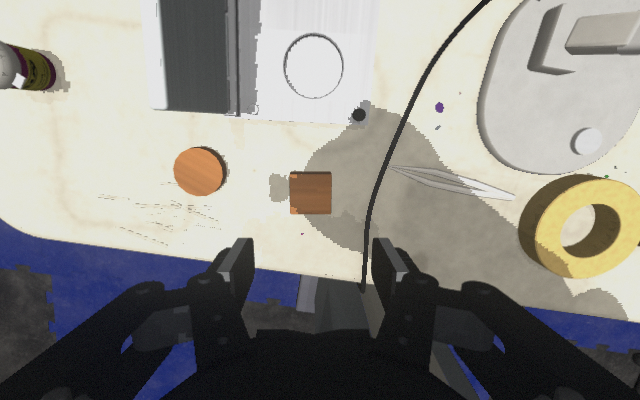

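The square blank is at (310,193), centred under the fingers. The round cavity is at (313,65) and the rest at (358,115). Next I descend and grip.

{"op": "tcp_steps", "data": {
  "plan": [0.06, 0, 0, 0.06, 0, 0, 0, 0.06, 0, 0, 0.11, 0, 0, 0, 0.06, 0, 0, 0.1275, 0, 0, 0, 0.06, 0, 0, 0.1275, 0, 0, 0, 0.02, 0, 0, 0.1275, 0, 0, 0],
  "clamp_n": 30
}}

```text
clock: 4.0
position: [0.4362, 0.2129, 0.0058]
tool_rot: [-3.141, -0.003, 0.157]
force: [0.6, 0.2, 0.6]
grip_width: 0.0431
finger_force: 0.0
```

{"op": "tcp_steps", "data": {
  "plan": [0.02, 0, 0, 0, 0, 0, 0, 0.02, 0, 0, 0, 0, 0, 0, 0.02, 0, 0, 0, 0, 0, 0],
  "clamp_n": 30
}}

```text
clock: 4.38
position: [0.4362, 0.2128, 0.0058]
tool_rot: [-3.141, -0.003, 0.157]
force: [-1.8, 0.2, 14.9]
grip_width: 0.0369
finger_force: 28.4
```

{"op": "tcp_steps", "data": {
  "plan": [0.02, 0, 0, -0.02, 0, 0, 0, 0.02, 0, 0, -0.06, 0, 0, 0.02, 0.02, 0, 0, -0.10, 0, 0, 0.052, 0.02, 0, 0, -0.10, 0, 0, 0.052]
}}

```text
clock: 4.88
position: [0.4368, 0.2128, 0.1076]
tool_rot: [-3.14, -0.006, 0.104]
force: [-0.2, -0.2, -0.2]
grip_width: 0.0371
finger_force: 31.5
```

Run:
```python
from workcell import bot
from h import *
s=bot.observe();c=bot.calibration("wrist");im=bot.grab_frame("wrist");cv2.imwrite("pics/w3.png",im);print(s['position'],s['tool_rot'],s['force'],s['grip_width'])
p=s['position']; print(c['eye']-p)
im2=im[180:380,200:440]; cv2.imwrite("pics/w3c.png",cv2.resize(im2,None,fx=3,fy=3,interpolation=cv2.INTER_CUBIC))
s2=bot.grab_frame("scene");cc=bot.calibration("scene");u=proj(cc,p)[0];print(u)
x,y=map(int,u);cv2.imwrite("pics/s3c.png",cv2.resize(s2[y-60:y+60,x-60:x+60],None,fx=5,fy=5,interpolation=cv2.INTER_CUBIC))
```

```text
[0.4367541  0.21284769 0.10758734] [-3.13963241 -0.00587123  0.10414928] [-0.22999204 -0.18260401 -0.2216751 ] 0.037091307458786534
[0.06524115 0.00565172 0.14224883]
[319.03138665 216.51039981]
```

View pics/w3c.png

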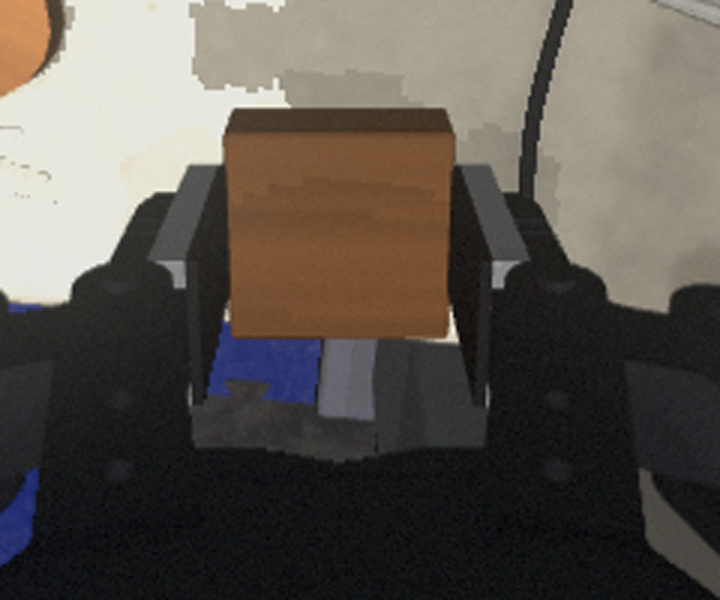

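View pics/s3c.png

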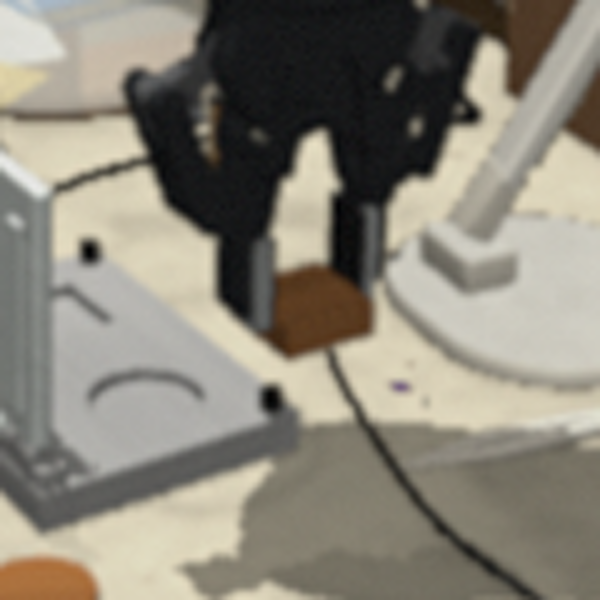

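The wrist crop shows the square blank held evenly between the pads, its top face spanning (275..350, 224..293). The scene crop shows it hanging level with about half of it below the fingertips.

{"op": "tcp_steps", "data": {
  "plan": [0.02, 0.05, 0, -0.012, 0, 0, 0, 0.02, 0.10, -0.005, -0.012, 0, 0, 0, 0.02, 0.125, -0.009, -0.012, 0, 0, 0, 0.02, 0.125, -0.009, -0.012, 0, 0, 0]
}}

```text
clock: 5.48
position: [0.559, 0.2345, 0.1147]
tool_rot: [-3.141, 0.001, 0.105]
force: [-0.6, 0.0, 0.2]
grip_width: 0.0366
finger_force: 31.5
```

Run:
```python
from workcell import bot
from h import *
# blank in hand, from w3
c=bot.calibration("wrist");s=bot.observe();T=R.from_euler('xyz',s['tool_rot']).as_matrix()
im=bot.grab_frame("wrist");cv2.imwrite("pics/w4.png",im)
q=onplane(c,[[275.3,224.3],[349,224.3],[349,292.5],[276.5,292.5]],s['position'][2]+.0082)
print(s['position'],s['tool_rot'],((q-s['position'])@T).round(4))
u=proj(c,[[.6244,.2345,.018],[.541,.2256,.018]]);print(u)
```

```text
[0.55895652 0.2344944  0.11467357] [-3.14149572e+00  1.05134215e-03  1.05042388e-01] [[ 0.0175 -0.017  -0.0082]
 [ 0.0175  0.0185 -0.0082]
 [-0.0197  0.0197 -0.0082]
 [-0.0197 -0.0176 -0.0082]]
[[320.15499331 120.79524141]
 [319.59322828 222.00301054]]
```

View pics/w4.png

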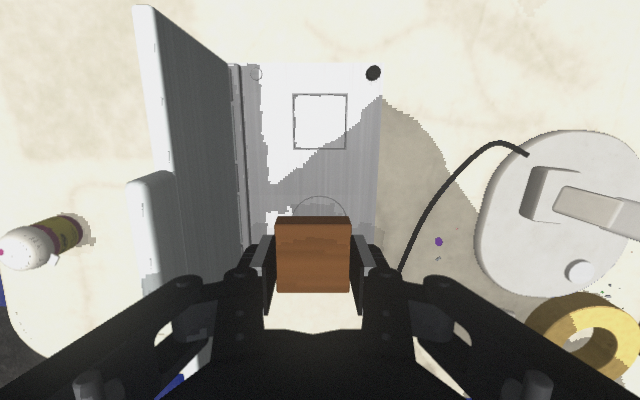

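The square cavity is centred at (320,121.5), within 1 px of the prediction. The blank is held about 1 mm toward -x of the TCP.

{"op": "tcp_steps", "data": {
  "plan": [0.02, 0.04, 0.003, 0, 0, 0, 0, 0.02, 0.0657, 0.0061, 0.02, 0, 0, 0, 0.02, 0.0657, 0.0061, 0.06, 0, 0, 0, 0.02, 0.0657, 0.0061, 0.082, 0, 0, 0, 0.02, 0.0657, 0.0061, 0.082, 0, 0, 0]
}}

```text
clock: 6.15
position: [0.6225, 0.2349, 0.0323]
tool_rot: [3.14, 0.003, 0.106]
force: [-0.3, -2.2, 0.0]
grip_width: 0.0369
finger_force: 33.5
```

Run:
```python
from workcell import bot
from h import *
s=bot.observe();c=bot.calibration("wrist");im=bot.grab_frame("wrist");cv2.imwrite("pics/w5.png",im);print(s['position'],s['tool_rot'],s['force'])
cv2.imwrite("pics/w5c.png",cv2.resize(im[170:320,220:400],None,fx=4,fy=4,interpolation=cv2.INTER_CUBIC))
```

```text
[0.62249699 0.23486362 0.03230466] [3.14031709 0.00348066 0.10648661] [-0.33550474 -2.1842885   0.03152284]
```

View pics/w5c.png

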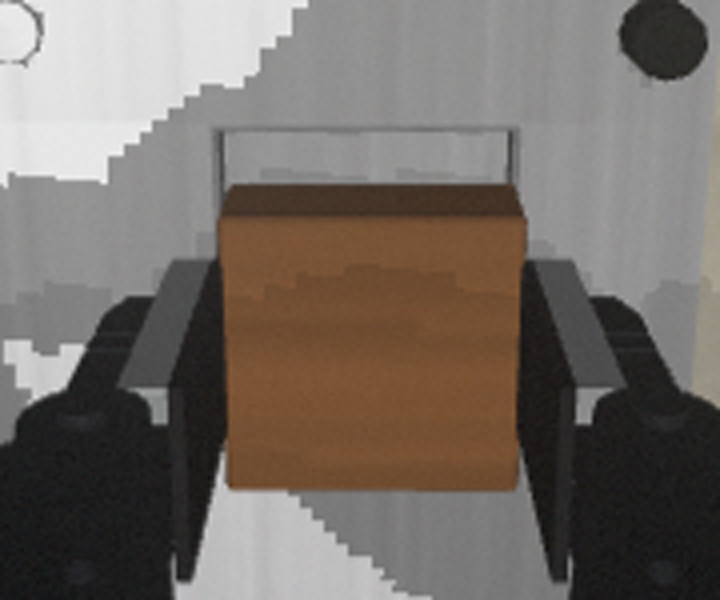

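The cavity's far edge is at crop y 129 (x 218..516), and the blank's top front edge is at y 217 (x 220..525). Now I compute the relative offset.

Run:
```python
from workcell import bot
from h import *
c=bot.calibration("wrist");s=bot.observe();P=s['position'];T=R.from_euler('xyz',s['tool_rot']).as_matrix()
f=lambda a:np.array(a)/4+[220-.375,170-.375]
t=lambda a,z:((onplane(c,f(a),z)-P)@T)[:,:2]
cav=t([[217,129],[517,129]],.018); b=t([[220,216],[525,216]],P[2]+.0082); bb=t([[230,185],[516,185]],P[2]-.0058+.001); bn=t([[229,489],[517,489]],P[2]+.0082)
print(P,s['clock']);print(cav,b,bb,bn,sep='\n'); print('cavity',cav.mean(0)-[.0205,0],'blank top',b.mean(0)-[.019,0],'bottom',bb.mean(0)-[.0185,0],'top2',np.r_[b,bn].mean(0))
```

```text
[0.62339185 0.23520058 0.03373618] 6.2
[[ 0.02199847 -0.02060706]
 [ 0.02199159  0.02110129]]
[[ 0.01785463 -0.01735656]
 [ 0.01784705  0.01934482]]
[[ 0.01744719 -0.01767559]
 [ 0.01744003  0.01981488]]
[[-0.0193786  -0.01745325]
 [-0.0193915   0.01958785]]
cavity [0.00149503 0.00024712] blank top [-0.00114916  0.00099413] bottom [-0.00105639  0.00106965] top2 [-0.00076711  0.00103071]
```

{"op": "tcp_steps", "data": {
  "plan": [0.02, 0.002, -0.0006, 0, 0, 0, 0, 0.02, 0.002, -0.0006, 0.005, 0, 0, 0, 0.02, 0.002, -0.0006, 0.010, 0, 0, 0, 0.02, 0.002, -0.0006, 0.0125, 0, 0, 0, 0.02, 0.002, -0.0006, 0.0125, 0, 0, 0]
}}

```text
clock: 6.82
position: [0.6259, 0.2361, 0.0209]
tool_rot: [3.141, 0.001, 0.106]
force: [0.5, -1.9, -1.2]
grip_width: 0.0366
finger_force: 33.5
```

{"op": "tcp_steps", "data": {
  "plan": [0.02, 0, 0, 0.0015, 0, 0, 0, 0.02, 0, 0, 0.003, 0, 0, 0, 0.02, 0, 0, 0.003, 0, 0, 0]
}}

```text
clock: 7.2
position: [0.6261, 0.2362, 0.0182]
tool_rot: [-3.142, 0.0, 0.106]
force: [0.6, -1.3, -2.0]
grip_width: 0.0367
finger_force: 33.5
```

{"op": "tcp_steps", "data": {
  "plan": [0.055, 0, 0, 0, 0, 0, 0, 0.055, 0, 0, 0, 0, 0, 0, 0.055, 0, 0, -0.01, 0, 0, 0, 0.055, 0, 0, -0.05, 0, 0, 0, 0.055, 0, 0, -0.10, 0, 0, 0]
}}

```text
clock: 7.82
position: [0.6256, 0.2365, 0.1195]
tool_rot: [-3.141, 0.001, 0.106]
force: [0.4, -0.3, 1.1]
grip_width: 0.0548
finger_force: 0.0
```

{"op": "tcp_steps", "data": {
  "plan": [0.06, -0.06, 0, 0, 0, 0, 0, 0.06, -0.06, 0, 0, 0, 0, 0]
}}

```text
clock: 8.07
position: [0.5625, 0.2298, 0.1193]
tool_rot: [3.141, 0.002, 0.109]
force: [0.8, -0.6, 1.0]
grip_width: 0.0601
finger_force: 0.0
```

Run:
```python
from workcell import bot
from h import *
s=bot.observe();c=bot.calibration("wrist");im=bot.grab_frame("wrist");cv2.imwrite("pics/w6.png",im);print(s['position'],s['tool_rot'],s['force'])
m=cv2.inRange(cv2.cvtColor(im,cv2.COLOR_BGR2HSV),(3,110,50),(20,255,255))
for k in cv2.findContours(m,0,cv2.CHAIN_APPROX_NONE)[0]:
    a=cv2.contourArea(k)
    if a<1000: continue
    r=cv2.minAreaRect(k); print(r,a,cv2.approxPolyDP(k,6,True).reshape(-1,2).tolist(),onplane(c,[r[0]],.026))
cv2.imwrite("pics/w6c.png",cv2.resize(im[40:260,180:440],None,fx=2.7,fy=2.7,interpolation=cv2.INTER_CUBIC))
```

```text
[0.56247961 0.22975092 0.11925017] [3.14065218e+00 1.92885460e-03 1.08692370e-01] [ 0.76617212 -0.59619401  0.95124532]
((313.0, 123.5), (48.0, 49.0), 0.0) 2263.0 [[289, 100], [290, 148], [336, 148], [337, 100]] [[0.62526521 0.23525095 0.026     ]]
```

View pics/w6c.png

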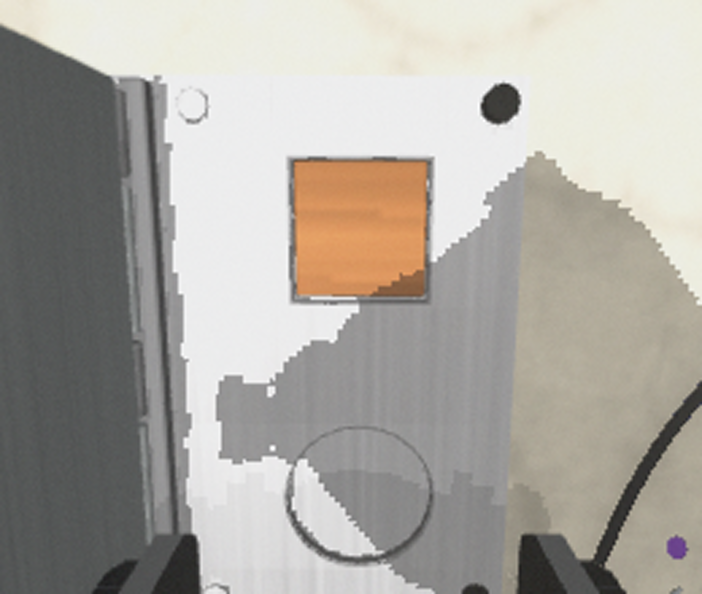

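The square blank sits at (313,123) with an even gap all round inside its cavity, and it looks fully home. Next is the round blank. I'll yaw the tool so the camera stays away from the lid.

{"op": "tcp_steps", "data": {
  "plan": [0.065, -0.06, -0.005, -0.02, 0, 0, 0, 0.065, -0.115, -0.03, -0.02, 0, 0, -0.15, 0.065, -0.113, -0.08, -0.02, 0, 0, -0.33, 0.065, -0.1134, -0.0965, -0.02, 0, 0, -0.5, 0.065, -0.1134, -0.0965, -0.02, 0, 0, -0.5]
}}

```text
clock: 8.75
position: [0.4438, 0.3155, 0.1386]
tool_rot: [-3.14, -0.001, 0.607]
force: [-0.1, -0.5, -0.5]
grip_width: 0.0646
finger_force: 0.0
```

Run:
```python
from workcell import bot
from h import *
s=bot.observe();c=bot.calibration("wrist");im=bot.grab_frame("wrist");cv2.imwrite("pics/w7.png",im);print(s['position'],s['tool_rot'],s['force'])
m=cv2.inRange(cv2.cvtColor(im,cv2.COLOR_BGR2HSV),(3,110,50),(20,255,255))
T=R.from_euler('xyz',s['tool_rot']).as_matrix()
for k in cv2.findContours(m,0,cv2.CHAIN_APPROX_NONE)[0]:
    a=cv2.contourArea(k)
    if a<800: continue
    e=cv2.fitEllipse(k); w=onplane(c,[e[0]],.014); print(e,a,w,(w-s['position'])@T)
```

```text
[0.44378217 0.31554479 0.1386072 ] [-3.14032300e+00 -1.09997746e-03  6.07248674e-01] [-0.14721068 -0.52542418 -0.51171347]
((310.1833190917969, 196.6919403076172), (43.66031265258789, 44.7980842590332), 93.14665985107422) 1535.0 [[0.43973156 0.3147325  0.014     ]] [[-0.00392701 -0.00148604  0.12460494]]
((527.4120483398438, 78.08428955078125), (31.177370071411133, 68.34947204589844), 41.498321533203125) 1360.0 [[0.62839793 0.22359126 0.014     ]] [[0.0990036  0.18101601 0.12448645]]
```

{"op": "tcp_steps", "data": {
  "plan": [0.065, -0.0038, -0.001, 0.06, 0, 0, 0, 0.065, -0.0038, -0.001, 0.11, 0, 0, 0, 0.065, -0.0038, -0.001, 0.133, 0, 0, 0, 0.065, -0.0038, -0.001, 0.133, 0, 0, 0, 0.02, -0.0038, -0.001, 0.133, 0, 0, 0],
  "clamp_n": 30
}}

```text
clock: 9.43
position: [0.4406, 0.3125, 0.0064]
tool_rot: [3.141, -0.001, 0.604]
force: [0.2, -0.2, 1.0]
grip_width: 0.0483
finger_force: 0.1
```

{"op": "tcp_steps", "data": {
  "plan": [0.02, 0, 0, 0, 0, 0, 0, 0.02, 0, 0, 0, 0, 0, 0, 0.02, 0, 0, 0, 0, 0, 0],
  "clamp_n": 30
}}

```text
clock: 9.8
position: [0.4407, 0.3126, 0.0069]
tool_rot: [3.141, -0.002, 0.604]
force: [-1.8, -1.3, 7.1]
grip_width: 0.042
finger_force: 29.8
```

{"op": "tcp_steps", "data": {
  "plan": [0.02, 0, 0, -0.05, 0, 0, 0, 0.02, 0, 0, -0.11, 0, 0, 0, 0.02, -0.0356, 0.0515, -0.11, 0, 0, 0.17, 0.02, -0.0254, 0.0967, -0.11, 0, 0, 0.34, 0.02, -0.0254, 0.0967, -0.11, 0, 0, 0.498]
}}

```text
clock: 10.42
position: [0.4767, 0.2153, 0.1167]
tool_rot: [3.141, -0.003, 0.096]
force: [-0.6, 1.0, -0.8]
grip_width: 0.0417
finger_force: 30.8
```

{"op": "tcp_steps", "data": {
  "plan": [0.02, 0, 0, 0, 0, 0, 0]
}}

```text
clock: 10.55
position: [0.4744, 0.2185, 0.1164]
tool_rot: [-3.141, -0.002, 0.107]
force: [-0.4, 1.2, -0.8]
grip_width: 0.0422
finger_force: 30.8
```

Run:
```python
from workcell import bot
from h import *
s=bot.observe();c=bot.calibration("wrist");im=bot.grab_frame("wrist");cv2.imwrite("pics/w8.png",im);print(s['position'],s['tool_rot'],s['force'])
print(proj(c,[[.541,.2256,.018]]))
m=cv2.inRange(cv2.cvtColor(im,cv2.COLOR_BGR2HSV),(3,110,50),(20,255,255))
T=R.from_euler('xyz',s['tool_rot']).as_matrix()
for k in cv2.findContours(m,0,cv2.CHAIN_APPROX_NONE)[0]:
    a=cv2.contourArea(k)
    if a<800: continue
    r=cv2.minAreaRect(k); x,y,w,h=cv2.boundingRect(k); print(r,a,(x,y,w,h))
```

```text
[0.47444297 0.21847022 0.11644571] [-3.14135186e+00 -1.72846452e-03  1.07379163e-01] [-0.36013618  1.20920716 -0.80003818]
[[311.48625929 118.71461305]]
((312.0548095703125, 253.47946166992188), (80.75839233398438, 85.2059555053711), 69.44395446777344) 5308.5 (271, 209, 84, 85)
((310.5, 13.5), (27.0, 53.0), 90.0) 1409.5 (284, 0, 54, 28)
```

View pics/w8.png

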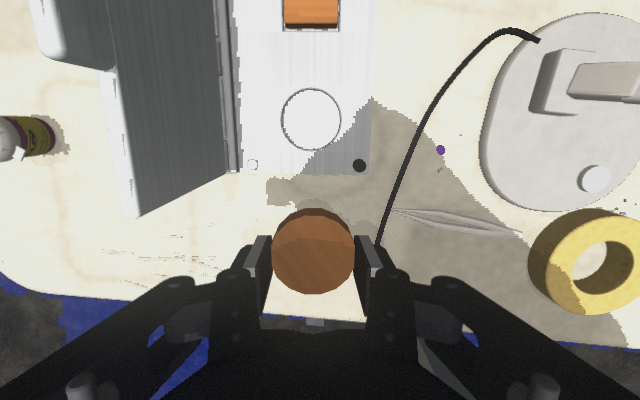

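The round cavity is centred at (311,119), as predicted. The disc is held centrally, its top face around (313,253). I've now viewed 11 pictures, one over the limit of 10, so from here I'll work from numbers only.

Run:
```python
from workcell import bot
from h import *
s=bot.observe();c=bot.calibration("wrist");P=s['position'];T=R.from_euler('xyz',s['tool_rot']).as_matrix()
n=(onplane(c,[[312.5,293.5],[271,253],[354.5,253]],P[2]+.0071)-P)@T; print(P,n[:,:2])
im=cv2.imread("pics/w8.png"); g=cv2.cvtColor(im,cv2.COLOR_BGR2GRAY)[80:160,265:358]
m=cv2.adaptiveThreshold(g,255,0,1,15,12)
cs=max(cv2.findContours(m,0,cv2.CHAIN_APPROX_NONE)[0],key=lambda k:cv2.boundingRect(k)[2]*cv2.boundingRect(k)[3])
e=cv2.fitEllipse(cv2.convexHull(cs)); u=np.array(e[0])+[265,80]; w=onplane(c,[u],.018); print(e,u,w,((w-P)@T)[:,:2])
```

```text
[0.47406283 0.21891727 0.11618572] [[-0.02099761  0.00089277]
 [ 0.0019184  -0.01983461]
 [ 0.00192996  0.02186271]]
((52.17424392700195, 41.932918548583984), (70.52302551269531, 76.42855834960938), 97.95198059082031) [317.17424393 121.93291855] [[0.53862371 0.22155929 0.018     ]] [[0.06433333 0.00457015]]
```

{"op": "tcp_steps", "data": {
  "plan": [0.02, 0.04, 0, 0, 0, 0, 0, 0.02, 0.0667, -0.0007, 0.02, 0, 0, 0, 0.02, 0.0667, -0.0007, 0.06, 0, 0, 0, 0.02, 0.0667, -0.0007, 0.083, 0, 0, 0, 0.02, 0.0667, -0.0007, 0.083, 0, 0, 0]
}}

```text
clock: 11.22
position: [0.539, 0.2268, 0.0313]
tool_rot: [3.141, 0.003, 0.112]
force: [-0.1, -0.5, 0.5]
grip_width: 0.0421
finger_force: 30.8
```

Run:
```python
from workcell import bot
from h import *
P=[];c=bot.calibration("wrist")
for i in range(4):
    s=bot.observe();P.append(s['position']);im=bot.grab_frame("wrist")
cv2.imwrite("pics/w9.png",im);P=np.mean(P,0);print(P,s['tool_rot'],s['force'])
T=R.from_euler('xyz',s['tool_rot']).as_matrix()
m=cv2.inRange(cv2.cvtColor(im,cv2.COLOR_BGR2HSV),(3,110,30),(20,255,255))
for k in cv2.findContours(m,0,cv2.CHAIN_APPROX_NONE)[0]:
    if cv2.contourArea(k)>800: print(cv2.boundingRect(k))
C=np.array([.541,.2256]);a=np.radians(np.arange(-60,61,20))+.106
rim=np.c_[C[0]+.0235*np.cos(a),C[1]+.0235*np.sin(a),np.full(7,.018)]
g=cv2.GaussianBlur(cv2.cvtColor(im,cv2.COLOR_BGR2GRAY),(3,3),0).astype(int)
for A in a:  # profile along radius, darkest point = rim line
    rr=np.arange(.0205,.0275,.0005); u=proj(c,np.c_[C[0]+rr*np.cos(A),C[1]+rr*np.sin(A),rr*0+.018])
    print(round(np.degrees(A-.106)),[int(g[int(round(y)),int(round(x))]) for x,y in u])
```

```text
[0.53993861 0.2269996  0.0326712 ] [-3.14086696e+00 -1.29942304e-03  1.09386165e-01] [ 0.77797022  0.53317224 -1.11600644]
(271, 211, 84, 83)
(273, 37, 82, 85)
-60 [150, 152, 149, 130, 130, 138, 148, 151, 151, 151, 151, 152, 153, 154]
-40 [154, 145, 137, 128, 140, 140, 151, 152, 152, 154, 156, 156, 156, 156]
-20 [155, 154, 144, 133, 147, 147, 156, 158, 155, 152, 149, 149, 149, 149]
0 [159, 159, 152, 137, 134, 146, 151, 149, 149, 149, 149, 149, 149, 149]
20 [152, 151, 147, 135, 129, 143, 143, 152, 152, 150, 148, 148, 148, 148]
40 [152, 152, 151, 148, 130, 133, 140, 148, 148, 148, 148, 149, 149, 152]
60 [131, 145, 147, 145, 141, 132, 133, 144, 150, 151, 150, 150, 150, 150]
```

{"op": "tcp_steps", "data": {
  "plan": [0.02, 0, 0, 0.005, 0, 0, 0, 0.02, 0, 0, 0.009, 0, 0, 0, 0.02, 0, 0, 0.012, 0, 0, 0, 0.02, 0, 0, 0.014, 0, 0, 0, 0.02, 0, 0, 0.014, 0, 0, 0]
}}

```text
clock: 12.05
position: [0.5402, 0.2264, 0.0188]
tool_rot: [3.141, -0.0, 0.108]
force: [-3.8, -2.8, 13.2]
grip_width: 0.0421
finger_force: 32.1
```

{"op": "tcp_steps", "data": {
  "plan": [0.02, 0, 0, -0.001, 0, 0, 0, 0.06, 0, 0, -0.001, 0, 0, 0, 0.06, 0, 0, -0.001, 0, 0, 0, 0.06, 0, 0, -0.04, 0, 0, 0, 0.06, 0, 0, -0.10, 0, 0, 0]
}}

```text
clock: 12.68
position: [0.5392, 0.2261, 0.1181]
tool_rot: [3.141, 0.003, 0.108]
force: [-0.3, 0.6, 1.0]
grip_width: 0.0598
finger_force: 0.0
```

{"op": "tcp_steps", "data": {
  "plan": [0.06, -0.025, 0, 0, 0, 0, 0, 0.06, -0.03, 0, 0, 0, 0, 0, 0.06, -0.03, 0, 0, 0, 0, 0]
}}

```text
clock: 13.05
position: [0.5104, 0.2231, 0.1181]
tool_rot: [3.141, 0.0, 0.108]
force: [0.9, -0.5, 1.0]
grip_width: 0.0597
finger_force: 0.0
```

Run:
```python
from workcell import bot
from h import *
s=bot.observe();c=bot.calibration("wrist");im=bot.grab_frame("wrist");cv2.imwrite("pics/w10.png",im);print(s['position'],s['tool_rot'],s['force'])
m=cv2.inRange(cv2.cvtColor(im,cv2.COLOR_BGR2HSV),(3,110,40),(20,255,255))
f=K(c)[0,0]
for k in cv2.findContours(m,0,cv2.CHAIN_APPROX_NONE)[0]:
    a=cv2.contourArea(k)
    if a<800: continue
    r=cv2.minAreaRect(k); print(r,a,cv2.boundingRect(k),onplane(c,[r[0]],.026))
    b=onplane(c,cv2.boxPoints(r),.026); print(np.linalg.norm(b[1]-b[0]),np.linalg.norm(b[2]-b[1]))
# expected outlines of seated tops
t=np.linspace(0,2*np.pi,60); 
u=proj(c,np.c_[.541+.022*np.cos(t),.2258+.022*np.sin(t),0*t+.026]);print('exp round',u.min(0),np.ptp(u,0))
q=np.array([.019,.019,-.019,-.019])+1j*np.array([.019,-.019,-.019,.019]);q=q*np.exp(.106j)+.6246+.2350j
u=proj(c,np.c_[q.real,q.imag,0*q.real+.026]);print('exp sq',u.min(0),np.ptp(u,0))
cs=bot.calibration("scene");sc=bot.grab_frame("scene");cv2.imwrite("pics/s10.png",sc)
```

```text
[0.5104489  0.22314952 0.11806221] [3.14139821e+00 2.92496088e-04 1.07876081e-01] [ 0.85965189 -0.4854485   0.98601234]
((312.25, 165.75001525878906), (52.32590103149414, 53.03300476074219), 45.0) 2190.5 (286, 139, 54, 54) [[0.54086165 0.2257442  0.026     ]]
0.04179016201610186 0.041216386487733236
((312.0, 50.5), (57.0, 52.0), 90.0) 2833.5 (286, 22, 53, 58) [[0.62403303 0.23492479 0.026     ]]
0.036705229472278125 0.03740838462905829
exp round [284.68472935 137.45966237] [55.02464348 54.82224713]
exp sq [285.05585727  19.80418931] [53.92882485 58.19118349]
```

Run:
```python
from workcell import bot
from h import *
c=bot.calibration("scene");im=cv2.imread("pics/s10.png")
m=cv2.inRange(cv2.cvtColor(im,cv2.COLOR_BGR2HSV),(3,110,40),(20,255,255))
t=np.linspace(0,2*np.pi,60)
u=proj(c,np.r_[np.c_[.541+.022*np.cos(t),.2258+.022*np.sin(t),0*t+.026],np.c_[.541+.022*np.cos(t),.2258+.022*np.sin(t),0*t+.018]]);print('exp round',u.min(0),u.max(0),proj(c,[.6246,.235,.026]))
x,y=u.mean(0)
for k in cv2.findContours(m,0,cv2.CHAIN_APPROX_NONE)[0]:
    b=cv2.boundingRect(k)
    if cv2.contourArea(k)>25 and abs(b[0]-x)<90 and abs(b[1]-y)<60: print(b,b[0]+b[2],b[1]+b[3],cv2.contourArea(k))
# lid angle: top-view; tab top edge
c2=bot.calibration("top"); e=lambda p:.5814+.2420j+np.exp(.106j)*p
for th in (1.5,1.6,1.7):
    P=[]
    for X,r in ((-.082,.112),(.082,.112),(-.025,.134),(.025,.134)):
        w=e(X+1j*(.056-r*np.cos(th))); P.append([w.real,w.imag,.0315+r*np.sin(th)])
    print(th,proj(c,P).round(1).tolist(),proj(c2,P).round(1).tolist())
```

```text
exp round [278.24008275 225.46061111] [299.63885099 239.69010536] [[269.57314718 214.27406207]]
(278, 227, 21, 14) 299 241 205.0
(266, 211, 14, 12) 280 223 91.0
(302, 177, 8, 16) 310 193 63.0
1.5 [[271.1, 192.9], [233.8, 164.0], [257.2, 171.1], [245.7, 162.7]] [[252.4, 233.2], [244.2, 166.4], [248.6, 209.1], [246.1, 188.2]]
1.6 [[265.5, 194.2], [228.8, 164.9], [250.7, 172.3], [239.5, 163.8]] [[247.8, 233.8], [239.7, 167.0], [243.0, 209.9], [240.5, 189.0]]
1.7 [[259.9, 196.0], [223.8, 166.4], [244.2, 174.3], [233.2, 165.6]] [[243.3, 234.4], [235.2, 167.7], [237.5, 210.6], [235.0, 189.8]]
```

Both the wrist and scene outlines match seated blanks within 1 px. Now I go behind the lid with the fingers shut.

{"op": "tcp_steps", "data": {
  "plan": [0.0, 0, 0, -0.06, 0, 0, 0, 0.0, 0, 0, -0.12, 0, 0, 0, 0.0, 0.03, -0.045, -0.12, 0, 0, 0, 0.0, 0.06, -0.09, -0.12, 0, 0, 0, 0.0, 0.0728, -0.0991, -0.12, 0, 0, 0]
}}

```text
clock: 13.78
position: [0.5724, 0.3329, 0.2374]
tool_rot: [-3.14, 0.001, 0.11]
force: [0.2, -0.7, -0.5]
grip_width: 0.0001
finger_force: 0.0
```

{"op": "tcp_steps", "data": {
  "plan": [0.0, 0, 0, 0, 0, 0, 0, 0.0, 0, 0, 0.06, 0, 0, 0, 0.0, 0, 0, 0.105, 0, 0, 0, 0.0, 0, 0, 0.105, 0, 0, 0]
}}

```text
clock: 14.28
position: [0.5708, 0.3278, 0.1307]
tool_rot: [3.139, 0.005, 0.107]
force: [-0.0, 0.2, 1.7]
grip_width: -0.0003
finger_force: 0.0
```

Run:
```python
from workcell import bot
import numpy as np
s=bot.observe();p=s['position'];w=(complex(p[0],p[1])-(.5814+.2420j))*np.exp(-.106j);print(w,p[2],s['force'])
```

```text
(-0.0015067980482607306+0.08641119579057091j) 0.13074304802623346 [-0.02582733  0.17107425  1.73709388]
```

{"op": "tcp_steps", "data": {
  "plan": [0.0, 0, 0.018, 0, 0, 0, 0, 0.0, 0, 0.0335, 0, 0, 0, 0, 0.0, 0, 0.043, 0.002, 0, 0, 0, 0.0, 0, 0.053, 0.0046, 0, 0, 0, 0.0, 0, 0.053, 0.0046, 0, 0, 0]
}}

```text
clock: 14.9
position: [0.5781, 0.2757, 0.1286]
tool_rot: [3.141, 0.0, 0.107]
force: [-0.2, -0.5, 0.4]
grip_width: 0.0
finger_force: 0.0
```

{"op": "tcp_steps", "data": {
  "plan": [0.0, 0, 0.010, 0.004, 0, 0, 0, 0.0, 0, 0.018, 0.0083, 0, 0, 0, 0.0, 0, 0.026, 0.014, 0, 0, 0, 0.0, 0, 0.0342, 0.020, 0, 0, 0, 0.0, 0, 0.0342, 0.020, 0, 0, 0]
}}

```text
clock: 15.52
position: [0.5814, 0.2418, 0.108]
tool_rot: [3.141, 0.001, 0.107]
force: [-0.6, 0.1, -0.8]
grip_width: 0.0002
finger_force: 0.0
```

Run:
```python
from workcell import bot
from h import *
c=bot.calibration("scene");a=cv2.imread("pics/s10.png");im=bot.grab_frame("scene");cv2.imwrite("pics/s11.png",im)
e=lambda p:.5814+.2420j+np.exp(.106j)*p
for th in (1.52,1.2,1.0,.8,.6):
    P=[]
    for X,r in ((-.05,.05),(-.05,.1),(.0,.125),(-.07,.105)):
        w=e(X+1j*(.056-r*np.cos(th)+.004*np.sin(th))); P.append([w.real,w.imag,.0315+r*np.sin(th)+.004*np.cos(th)])
    print(th,[(a[int(y),int(x)].tolist(),im[int(y),int(x)].tolist()) for x,y in proj(c,P)])
```

```text
1.52 [([109, 114, 110], [158, 164, 159]), ([227, 229, 228], [203, 211, 205]), ([54, 47, 46], [41, 21, 19]), ([164, 182, 187], [137, 141, 137])]
1.2 [([86, 112, 145], [195, 202, 196]), ([65, 73, 76], [113, 117, 113]), ([21, 20, 18], [23, 22, 22]), ([49, 49, 49], [121, 125, 122])]
1.0 [([65, 115, 175], [194, 200, 196]), ([88, 90, 89], [124, 127, 124]), ([27, 26, 25], [79, 80, 79]), ([186, 211, 220], [125, 129, 125])]
0.8 [([57, 103, 158], [193, 200, 194]), ([180, 205, 212], [145, 149, 145]), ([135, 154, 162], [124, 128, 124]), ([166, 189, 196], [199, 205, 200])]
0.6 [([78, 92, 111], [194, 201, 196]), ([173, 197, 206], [199, 205, 201]), ([134, 152, 158], [121, 138, 143]), ([175, 199, 207], [174, 198, 206])]
```

{"op": "tcp_steps", "data": {
  "plan": [0.0, 0, 0.007, 0.007, 0, 0, 0, 0.0, 0, 0.0134, 0.0147, 0, 0, 0, 0.0, 0, 0.019, 0.023, 0, 0, 0, 0.0, 0, 0.0237, 0.0319, 0, 0, 0, 0.0, 0, 0.027, 0.041, 0, 0, 0]
}}

```text
clock: 16.2
position: [0.5843, 0.2156, 0.067]
tool_rot: [3.141, 0.0, 0.108]
force: [0.0, -0.7, 0.6]
grip_width: 0.0002
finger_force: 0.5
```

{"op": "tcp_steps", "data": {
  "plan": [0.0, 0, 0.0034, 0.0097, 0, 0, 0, 0.0, 0, 0.005, 0.018, 0, 0, 0, 0.0, 0, 0.006, 0.025, 0, 0, 0, 0.0, 0, 0.006, 0.029, 0, 0, 0, 0.0, 0, 0.006, 0.029, 0, 0, 0]
}}

```text
clock: 16.82
position: [0.5849, 0.2103, 0.0385]
tool_rot: [-3.141, 0.0, 0.108]
force: [-0.0, 0.4, 0.7]
grip_width: 0.0003
finger_force: 0.0
```

{"op": "tcp_steps", "data": {
  "plan": [0.0, 0, 0, 0.0015, 0, 0, 0, 0.0, 0, 0, 0.003, 0, 0, 0, 0.0, 0, 0, 0.003, 0, 0, 0]
}}

```text
clock: 17.2
position: [0.5851, 0.2101, 0.0357]
tool_rot: [-3.142, -0.0, 0.108]
force: [-0.2, 1.3, -1.0]
grip_width: 0.0
finger_force: 0.0
```

{"op": "tcp_steps", "data": {
  "plan": [0.0, 0, 0, 0.0008, 0, 0, 0, 0.0, 0, 0, 0.0015, 0, 0, 0, 0.0, 0, 0, 0.0015, 0, 0, 0]
}}

```text
clock: 17.58
position: [0.5851, 0.2102, 0.0354]
tool_rot: [3.141, -0.001, 0.108]
force: [-7.1, -3.4, 20.8]
grip_width: 0.0
finger_force: 10.9
```

The stop is felt at z = 0.0354, the closed height, with 21 N. Lifting off.

{"op": "tcp_steps", "data": {
  "plan": [0.0, 0, 0, -0.02, 0, 0, 0, 0.0, 0, 0, -0.07, 0, 0, 0, 0.0, 0, 0, -0.13, 0, 0, 0, 0.0, 0, 0, -0.19, 0, 0, 0, 0.0, -0.05, 0, -0.22, 0, 0, 0]
}}

```text
clock: 18.2
position: [0.5369, 0.2053, 0.2577]
tool_rot: [-3.14, -0.004, 0.106]
force: [-1.8, 0.7, -0.1]
grip_width: 0.0002
finger_force: 0.0
```

{"op": "tcp_steps", "data": {
  "plan": [0.0, -0.05, 0, 0, 0, 0, 0, 0.0, -0.08, 0, 0, 0, 0, 0, 0.0, -0.08, 0, 0, 0, 0, 0]
}}

```text
clock: 18.58
position: [0.4544, 0.1959, 0.2555]
tool_rot: [3.141, -0.001, 0.109]
force: [0.6, -0.5, 0.4]
grip_width: -0.0
finger_force: 0.0
```

Run:
```python
from workcell import bot
from h import *
s=bot.observe();print(s['position'],s['force'],s['clock'])
for n in ("wrist","scene"):
    c=bot.calibration(n);im=bot.grab_frame(n);cv2.imwrite(f"pics/{n}12.png",im)
    e=lambda p:.5814+.2420j+np.exp(.106j)*p
    g=cv2.cvtColor(im,cv2.COLOR_BGR2GRAY).astype(int)
    for th in (0,.04,.08):   # brightness along lines crossing the lid's free edge, radius 100..145 mm
        for X in (-.05,0,.05):
            rr=np.arange(.098,.147,.003);w=e(X+1j*(.056-rr*np.cos(th)));u=proj(c,np.c_[w.real,w.imag,.0355+rr*np.sin(th)])
            print(n,th,X,[int(g[min(399,max(0,int(round(y)))),min(639,max(0,int(round(x))))]) for x,y in u])
```

```text
[0.45443462 0.19592835 0.25546619] [ 0.57783634 -0.52821617  0.41440824] 18.575
wrist 0 -0.05 [233, 233, 233, 232, 232, 234, 231, 231, 227, 225, 229, 230, 232, 231, 231, 231, 231]
wrist 0 0 [232, 233, 233, 233, 213, 233, 233, 233, 233, 232, 233, 233, 231, 232, 232, 231, 232]
wrist 0 0.05 [232, 233, 232, 232, 232, 233, 230, 231, 231, 232, 231, 231, 230, 231, 231, 230, 231]
wrist 0.04 -0.05 [233, 233, 233, 233, 232, 234, 231, 231, 225, 226, 230, 230, 232, 232, 231, 232, 231]
wrist 0.04 0 [234, 232, 234, 234, 230, 233, 233, 232, 233, 233, 233, 233, 232, 232, 232, 231, 232]
wrist 0.04 0.05 [233, 232, 233, 233, 218, 233, 231, 232, 231, 231, 231, 230, 230, 231, 231, 231, 230]
wrist 0.08 -0.05 [233, 233, 233, 233, 232, 234, 231, 231, 225, 226, 230, 230, 230, 232, 231, 232, 231]
wrist 0.08 0 [234, 232, 232, 233, 23
[... 367 characters left out ...]
0 0.05 [220, 220, 214, 206, 190, 192, 195, 196, 191, 191, 192, 185, 186, 186, 181, 181, 179]
scene 0.04 -0.05 [220, 217, 206, 203, 201, 203, 201, 199, 199, 197, 199, 201, 199, 196, 192, 188, 181]
scene 0.04 0 [219, 219, 218, 217, 220, 219, 219, 220, 203, 199, 199, 198, 199, 197, 192, 192, 188]
scene 0.04 0.05 [220, 213, 201, 188, 187, 185, 185, 185, 184, 182, 182, 181, 180, 180, 178, 178, 178]
scene 0.08 -0.05 [202, 185, 164, 172, 182, 189, 198, 198, 199, 200, 199, 194, 194, 195, 192, 191, 188]
scene 0.08 0 [216, 215, 219, 220, 220, 220, 216, 210, 197, 198, 199, 197, 195, 193, 190, 189, 189]
scene 0.08 0.05 [213, 187, 186, 185, 181, 182, 181, 182, 181, 183, 184, 186, 183, 182, 187, 187, 194]
```

```bash
python3 -c "
from workcell import bot
print(bot.job_done())"
```

```text
the job is handed in; nothing more can be done
None
```

I handed the job in at about 18.7 s: both blanks measured flat and home in their cavities, the lid was pressed to its stop and released, and the arm was clear; I viewed 11 pictures, one over the limit of 10, and `job_done()` gave no verdict.

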